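# Lock the clamp slide and set its knurled nut

### The job

On the clamp slide at the left of the bench, first swing the upright blue cam lever over and fully down, away from you, so that it lies flat and locks the carriage where it stands. Then screw the brass knurled nut down (clockwise seen from above) until it bottoms out, back it off a quarter turn so the strap stays loose, and finish with the gripper still closed on the nut, holding it there for the next person to lock. Do not shift the carriage along its rails, and leave the sanding block, the spring clamp and the loose wood offcut alone.

Things in the scene. Friction and masses are not known exactly. Their poses are not given: they have to be found in the camera images.
- slide_base: fixed plywood board, 130 x 250 x 18 mm, with aluminium guide strips along its long side; origin at the centre of its underside on the bench. Its x axis points roughly away from the robot, its y axis along the rails (roughly to the robot's left), z up. Yaw about the vertical varies; the axes of lever_axis and stud_top are parallel to it
- lever_axis (a point): centre of the cam lever's hinge pin on the grey carriage, 43.5 mm above the bench. The pin runs along the base's y axis between two steel cheeks (28 mm along x, 42 mm apart over their outer faces, tops 56 mm above the bench). The nut's axis is 75 mm from it towards the base's -y.
- carriage (a joint): slide of the grey carriage along the base's y axis in m, 0 = middle, from -0.034 to 0.034. Plate 96 mm along x, 134 mm along y, top 40 mm above the bench. It slides with only about 1.5 N of friction until the lever is down; then the cam presses on the steel brake strip and holds it. It carries lever, strap, stud and nut
- lever_end (a point): free end of the blue cam lever, 92 mm from lever_axis along the lever. The blue handle is 14 mm thick (across the swing) and 24 mm wide (along the pin), from 36 to 92 mm from the pin. The lever stays where it is left
- lever (a joint): cam lever angle in rad: 0 = standing straight up, grows as it swings over towards the base's +x (away from the robot), 1.5 = lying flat at its stop, locked. The cam begins to bite at about 0.8; it takes about 0.1 Nm to swing it before that and up to about 0.5 Nm after (some 8 N on the handle)
- nut_top (a point): centre of the top face of the brass knurled nut, which turns about the vertical; nut 39 mm in diameter, 28 mm high, with a white radial mark on its top along this point's x axis. Seated, its top is 92 mm above the bench. Under it are a steel washer (34 mm in diameter, 5 mm thick) and an aluminium strap 28 mm wide along y, 92 mm long, top 59 mm above the bench
- nut (a joint): turn of the nut in rad: 0 = bottomed out on the washer (hard stop), grows as it is unscrewed (anticlockwise from above); the nut rises 4 mm per full turn; it turns against about 0.04 Nm and stays where it is left; already started on its thread by about a third to half a turn
- stud_top (a point): top end of the fixed threaded steel stud (16 mm in diameter) on the nut's axis, 103 mm above the bench
- sanding_block: brown sanding block, 66 x 110 x 33 mm, lying on the bench, bystander; origin at the centre of its underside
- spring_clamp: black spring clamp, 62 x 111 x 23 mm, lying on the bench, bystander; origin at the centre of its underside
- offcut_1: wood offcut, 45 x 120 x 25 mm, lying on the raised wooden bar behind the work (its top 40 mm above the bench), bystander; origin at the centre of its underside

How it is judged:
By the outcome, as a careful person would: the job done as asked, in the order asked, and still so for the second after the job is handed in, while the arm keeps its last pose, push and grip.
It also fails if it takes over 64 s, if anything falls off the work surface, if the arm or the gripper's body presses on something with over 40 N, if the wrist force passes 120 N, or if a joint passes its speed limit or range.

### The arm

A 7-joint arm with a two-finger parallel gripper is mounted at the origin on a cart in front of the work surface, level with it; the furniture and walls round the work are solid. World frame = base frame: x ahead of the robot, y to its left, z up, the work surface at z = 0. Lengths are in m, angles in rad, forces in N, time in s.
With the tool pointing down it reaches from about 0.4 to 0.85 m from the base axis. Payload 10.4 kg.
Tool frame: the origin (TCP) lies at the very end of the fingers, on their centre line; the grasp point (between the pads) lies 19 mm behind it; x points along the fingers, z is the direction in which the jaws open and shut, and the axes are right-handed (so a half turn about x gives the same grasp; the last joint's range is limited). The gripper opens to 85 mm and grips with 20 to 120 N. Pads are 22 mm wide; open, the fingers measure 114 mm over their backs; the gripper's body (76 mm by 85 mm) begins 54 mm behind the grasp point. The pads swing forward as they close: fully open they stand 13 mm farther back than shut.
Start: joints at [1.284, 0.332, -0.065, 1.46, 0.022, 1.35, -0.088], TCP at [0.163, -0.603, 0.231] pointing down, gripper open.
Joint ranges: [-2.6, 2.6], [-0.5, 2.12], [-1.47, 1.34], [0.16, 2.42], [-1.27, 4.41], [0.06, 2.06], [-2.6, 2.6]. Speed limits (rad/s): [2.22, 2.22, 2.79, 2.79, 3.14, 3.14, 3.14].

### API

Orientations are given as a unit quaternion [x, y, z, w].
In Python, from workcell import telemetry, viewer, manip, spot_in, mark_of gives the robot as it stands. The module is installed in compiled form; this text tells all that it offers.
- The arm moves only by the shell command python3 -m crank 'ROWS' [FORCE]. ROWS is JSON, a list of rows, each a list of 3 entries, a list of its own where there are three numbers: the closure, from 0 (fully open) to 1 (shut), then the shift along the world's x, y, z in cm, then the turn, a rotation vector about the world's x, y, z in rad. A call has 1 to 12 rows; each row shifts and turns the commanded pose from where the row before left it; what a row does not reach is not made up. A row lasts 1/12 s, in which the tool goes at most 41.7 mm and 7.16 degrees, less where a joint would pass 70% of its speed; a pose out of reach is approached as far as the arm can. A call with a gripper value outside its range is refused whole. The fingers move at their own pace and stop on an object; FORCE is the grip in N (left out, the last holds). Time passes only in rows, so rows that do not move let the fingers close. It gives the time, the measured TCP pose, the force and the opening at its end, in the units of the state.
- telemetry.get_obs(): the state, without advancing time (a new reading comes with each control period).
- viewer.camera(name): name is "side" or "top" or "wrist"; returns a dict with "frame" (384x512x3 uint8, red, green, blue), "intrinsics" (3x3 intrinsics, pixels), "cam_to_world" (4x4, takes a point from camera to world coordinates). Camera axes: x right, y up, looking along -z (the intrinsics and any distortion apply to the point x, -y, -z); pixel columns grow to the right and rows downward; lengths in m; the calibration is good to about 2 mm. A picture is of the moment at which its call begins. There is no depth.
- manip.hand_in(): hands the job in, once; it reports no verdict.
Trained networks look in a picture, given as the dict that the camera call returned (one of the last four; its "shot" number tells which), for a name from the list of things; names that differ only in an ending like _2 or _b are one class to them, and where a whole thing is asked for, a point or a joint stands for the part that bears it (a point fixed in the world has none). Each returns a list of dicts, best first, with "conf" (0 to 1); they miss things now and then, are a little off and sometimes report something else, mostly with a low value. They report only what shows in the picture. A call takes as long as a camera call.
- spot_in(thing, picture): "location" ([x, y, z] in m, in the coordinates of the camera as it stood for that picture, good to about 4 mm: the middle of the surface that is visible of it).
- mark_of(thing, picture): "location" ([x, y, z] in m, in the coordinates of the camera as it stood for that picture, good to about 4 mm: a listed point, or the origin of a listed thing).
The state is a dict: "clock": time; "joint_pos": joint angles; "joint_velocities": joint speeds; "tau": joint torques, N m; "position": TCP position; "ee_rot": TCP orientation; "ft_force": force on the tool from outside, world axes, zero at the start; "torque": the same for the moment, N m; "grip_width": opening from 0.0 (shut) to 1.0 (fully open).
Only numpy, scipy, OpenCV 4.12 (cv2) and the standard library are available. Lean on these libraries where they do the work, as an engineer would, in place of code of your own. Each camera call takes 0.05 s, during which the arm holds its last target. There are 200 camera calls.

## Working session

There is one attempt and no reset: what is moved stays moved. The work goes in short steps, Python scripts to look and compute and a shell command to move; the robot and the scene stay as the last step left them, time stands still between calls to the robot, and variables do not carry over. Pictures are saved under pics/ and viewed, about 8 in all and at most 12, crops included, and the job is handed in when it is done.

```bash
mkdir -p pics
cat > h.py <<'E'
import numpy as np, cv2
from workcell import telemetry, viewer, manip, spot_in, mark_of
from scipy.spatial.transform import Rotation as R
def w(p,l): return (p['cam_to_world']@np.r_[l,1])[:3]
def px(p,X):
    c=np.linalg.inv(p['cam_to_world'])@np.r_[X,1]; q=p['intrinsics']@np.array([c[0],-c[1],-c[2]]); return q[:2]/q[2]
def save(p,n): cv2.imwrite('pics/'+n,p['frame'][:,:,::-1])
def st():
    o=telemetry.get_obs(); print(o['clock'],np.round(o['position'],4),np.round(o['ee_rot'],4),np.round(o['ft_force'],1),np.round(o['torque'],2),o['grip_width'],np.round(o['joint_pos'],2))
E
python3 - <<'E'
from h import *
st()
for c in ['side','top','wrist']:
    p=viewer.camera(c); save(p,c+'0.png'); print(c,np.round(p['cam_to_world'],3).tolist())
    for t in ['slide_base','lever_axis','lever_end','nut_top','stud_top','sanding_block','spring_clamp','offcut_1']:
        for r in mark_of(t,p)[:1]: print(t,round(r['conf'],2),np.round(w(p,r['location']),4))
import cv2
a=[cv2.imread(f'pics/{c}0.png') for c in ['side','top']]
cv2.imwrite('pics/b.png',cv2.resize(np.vstack(a),(800,1200))[:600]);
E
```

```text
0.0 [ 0.1628 -0.603   0.2305] [ 0.4302  0.5618 -0.4296  0.561 ] [ 0.4  0.3 -0.5] [ 0.03 -0.05  0.02] 0.9960670394202492 [ 1.28  0.33 -0.06  1.46  0.02  1.35 -0.09]
side [[-0.996, 0.063, -0.067, 0.491], [-0.091, -0.551, 0.829, 1.11], [0.015, 0.832, 0.555, 0.69], [0.0, 0.0, 0.0, 1.0]]
slide_base 0.72 [ 0.4661  0.3081 -0.0019]
lever_axis 0.85 [0.4623 0.3759 0.0429]
lever_end 0.55 [0.478  0.3796 0.1285]
nut_top 0.71 [0.4755 0.3003 0.0966]
sanding_block 0.61 [ 0.5709  0.0397 -0.0016]
spring_clamp 0.74 [ 0.4144  0.5215 -0.0018]
offcut_1 0.63 [0.7139 0.3654 0.0352]
top [[-0.109, 0.974, -0.198, 0.356], [-0.994, -0.107, 0.024, 0.288], [0.002, 0.2, 0.98, 1.054], [0.0, 0.0, 0.0, 1.0]]
lever_axis 0.94 [0.4557 0.3726 0.0437]
lever_end 0.66 [0.4814 0.3765 0.1313]
nut_top 0.48 [0.4719 0.2967 0.0969]
stud_top 0.97 [0.467  0.2998 0.1007]
spring_clamp 0.58 [ 0.4192  0.521  -0.0022]
offcut_1 0.9 [0.7172 0.3546 0.0348]
wrist [[0.261, 0.922, 0.285, 0.236], [-0.965, 0.249, 0.077, -0.585], [-0.0, -0.295, 0.955, 0.374], [0.0, 0.0, 0.0, 1.0]]
```

View pics/side0.png

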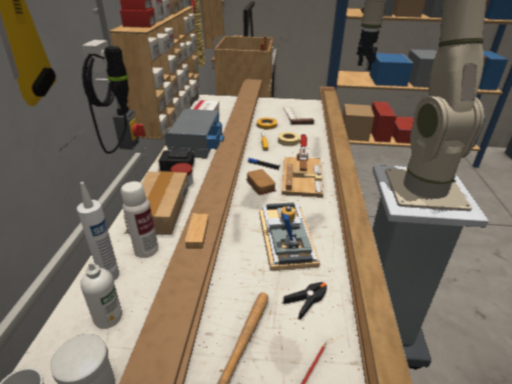

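View pics/top0.png

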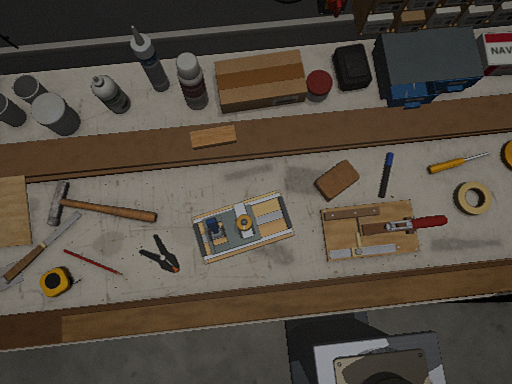

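Run:
```python
from h import *
o=telemetry.get_obs(); print(np.round(R.from_quat(o['ee_rot']).as_matrix(),3).tolist())
import cv2
L=[]
for c in ['side','top']:
    p=viewer.camera(c); f=p['frame']
    for t in ['slide_base','lever_axis','lever_end','nut_top','stud_top']:
        r=mark_of(t,p)
        if r: print(c,t,round(r[0]['conf'],2),np.round(w(p,r[0]['location']),4),np.round(px(p,w(p,r[0]['location'])),1))
    b=(180,180,310,275) if c=='top' else (250,190,330,280)
    im=cv2.resize(f[b[1]:b[3],b[0]:b[2],::-1],None,fx=6,fy=6,interpolation=cv2.INTER_CUBIC)
    L.append(im)
    # draw model for yaw
    np.save(c+'_c2w.npy',p['cam_to_world']); np.save(c+'_K.npy',p['intrinsics'])
cv2.imwrite('pics/top_crop.png',L[1]); cv2.imwrite('pics/side_crop.png',L[0])
```

```text
[[0.0, 0.965, 0.261], [-0.0, 0.261, -0.965], [-1.0, 0.0, 0.0]]
side slide_base 0.59 [ 0.4718  0.3038 -0.0029] [286.5 236.9]
side lever_axis 0.76 [0.4609 0.3763 0.0452] [291.  241.3]
side lever_end 0.66 [0.4789 0.3805 0.1304] [285.9 216.2]
side nut_top 0.43 [0.4753 0.2999 0.0954] [287.3 208.5]
side stud_top 0.71 [0.4725 0.3008 0.1036] [288.5 206.3]
top slide_base 0.87 [ 0.472   0.3038 -0.0056] [242.9 226.8]
top lever_axis 0.91 [0.4568 0.3701 0.0419] [217.5 233.4]
top lever_end 0.76 [0.4776 0.3789 0.1295] [209.7 221.8]
top nut_top 0.56 [0.4734 0.2955 0.0989] [245.1 221.3]
top stud_top 0.57 [0.4681 0.2994 0.1015] [243.7 223.4]
```

View pics/top_crop.png

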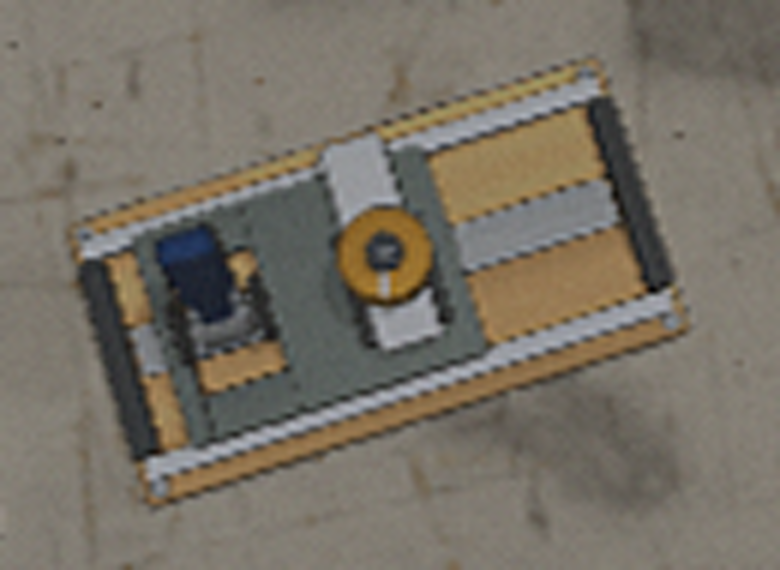

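Run:
```python
from h import *
K=np.load('top_K.npy');T=np.load('top_c2w.npy')
def unp(u,v,z):
    d=np.linalg.inv(K)@np.array([u,v,1]); d=T[:3,:3]@(d*[1,-1,-1]); o=T[:3,3]; return o+d*(z-o[2])/d[2]
P=[unp(u/6+180-.4,v/6+180-.4,.018) for u,v in [(74,229),(600,62),(686,326),(152,504)]]
TL,TR,BR,BL=P
for a,b in [(TR,TL),(BR,BL)]: d=b-a; print('y yaw',np.arctan2(-d[0],d[1]),np.linalg.norm(d))
for a,b in [(BL,TL),(BR,TR)]: d=b-a; print('x yaw',np.arctan2(d[1],d[0]),np.linalg.norm(d))
print('centre',np.mean(P,0))
print('stud',unp(385/6+179.6,248/6+179.6,.103),'nut',unp(386/6+179.6,256/6+179.6,.094),'markend',unp(384/6+179.6,297/6+179.6,.094))
print('handle end',unp(187/6+179.6,245/6+179.6,.134))
```

```text
y yaw 0.2029809755095471 0.2464558287141301
y yaw 0.20965678593512202 0.2456415776335475
x yaw 0.1944920804266047 0.1257303820637223
x yaw 0.1877747605600636 0.12410035503888127
centre [0.47159405 0.30336223 0.018     ]
stud [0.47406985 0.29864974 0.103     ] nut [0.47186018 0.29868276 0.094     ] markend [0.45520807 0.30124776 0.094     ]
handle end [0.47990271 0.3756788  0.134     ]
```

```bash
python3 -m crank '[[1,[2.8,3.3,0],[0,0,0.12]],[1,[2.8,3.3,0],[0,0,0.12]],[1,[2.8,3.3,0],[0,0,0.12]],[1,[2.8,3.3,0],[0,0,0.12]],[1,[2.8,3.3,0],[0,0,0.12]],[1,[2.8,3.3,0],[0,0,0.12]],[1,[2.8,3.3,0],[0,0,0.12]],[1,[2.8,3.3,0],[0,0,0.12]],[1,[2.8,3.3,0],[0,0,0.12]],[1,[2.8,3.3,0],[0,0,0.12]],[1,[2.8,3.3,0],[0,0,0.12]],[1,[2.8,3.3,0],[0,0,0.12]]]'; python3 -c "
from h import *
st()"
```

```text
clock: 2.95
position: [0.4875, -0.2205, 0.2318]
ee_rot: [-0.049, 0.705, 0.049, 0.706]
ft_force: [1.2, -1.4, 0.4]
grip_width: -0.003
2.95 [ 0.4875 -0.2205  0.2318] [-0.0492  0.7051  0.0487  0.7057] [ 1.2 -1.4  0.4] [-0.08 -0.05  0.01] -0.0033729410978146327 [ 0.83  0.17 -0.55  1.68  0.09  1.32  0.41]
```

```bash
python3 -m crank '[[1,[0,3.4,0],[0,0,0.1]],[1,[0,3.4,0],[0,0,0.1]],[1,[0,3.4,0],[0,0,0.1]],[1,[0,3.4,0],[0,0,0.1]],[1,[0,3.4,0],[0,0,0.1]],[1,[0,3.4,0],[0,0,0.1]],[1,[0,3.4,0],[0,0,0.1]],[1,[0,3.4,0],[0,0,0.1]],[1,[0,3.4,0],[0,0,0.1]],[1,[0,3.4,0],[0,0,0.1]],[1,[0,3.4,0],[0,0,0.1]],[1,[0,3.4,0],[0,0,0.1]]]'; python3 -c "
from h import *
st()"
```

```text
clock: 3.95
position: [0.4863, 0.1873, 0.2317]
ee_rot: [-0.439, 0.555, 0.438, 0.555]
ft_force: [0.7, -0.0, -0.6]
grip_width: -0.003
3.95 [0.4863 0.1873 0.2317] [-0.4386  0.5546  0.4381  0.555 ] [ 0.7 -0.  -0.6] [ 0.06  0.   -0.06] -0.002519578067401715 [ 0.4   0.21 -0.95  1.69  0.18  1.33  0.75]
```

```bash
python3 -m crank '[[1,[-1.1,2.97,0],[0,0,0.072]],[1,[-1.1,2.97,0],[0,0,0.072]],[1,[-1.1,2.97,0],[0,0,0.072]],[1,[-1.1,2.97,0],[0,0,0.072]],[1,[-1.1,2.97,0],[0,0,0.072]],[1,[-1.1,2.97,0],[0,0,0.072]],[1,[0,0,-3.2],[0,0,0]],[1,[0,0,-3.2],[0,0,0]],[1,[0,0,-3.2],[0,0,0]],[1,[0,0,-3.1],[0,0,0]],[1,[0,0,0],[0,0,0]]]'; python3 -c "
from h import *
st()
p=viewer.camera('side'); save(p,'s1.png'); q=viewer.camera('wrist'); save(q,'w1.png')
import cv2
a=cv2.resize(p['frame'][150:290,220:360,::-1],(560,560)); cv2.imwrite('pics/s1c.png',a)
for c in (p,q):
  for t in ['lever_axis','lever_end','nut_top','stud_top']:
    r=mark_of(t,c)
    if r: print(t,round(r[0]['conf'],2),np.round(w(c,r[0]['location']),4))
cv2.imwrite('pics/m1.png',np.hstack([cv2.resize(a,(384,384)),cv2.resize(q['frame'][:,:,::-1],(416,384))]))
"
```

```text
clock: 4.87
position: [0.4184, 0.3614, 0.099]
ee_rot: [-0.546, 0.452, 0.547, 0.446]
ft_force: [-0.8, -0.8, -0.7]
grip_width: -0.003
4.8667 [0.4184 0.3614 0.099 ] [-0.5455  0.4519  0.5467  0.4464] [-0.8 -0.8 -0.7] [0.01 0.15 0.  ] -0.003265077620604702 [ 0.01  0.48 -0.99  1.76  0.44  1.15  0.65]
lever_axis 0.59 [0.4624 0.3729 0.0461]
lever_end 0.78 [0.4793 0.3803 0.1278]
nut_top 0.53 [0.4751 0.2996 0.093 ]
stud_top 0.92 [0.4754 0.3027 0.1049]
nut_top 0.68 [0.4727 0.2955 0.0937]
stud_top 0.61 [0.4712 0.2986 0.1028]
```

View pics/m1.png

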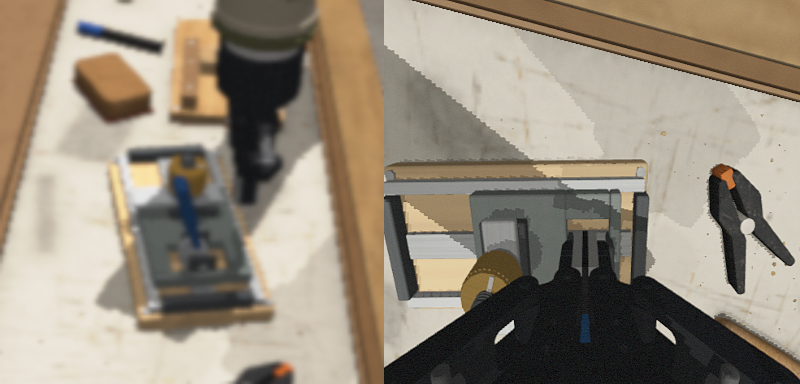

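```bash
python3 -m crank '[[1,[0.77,0.23,0.05],[0,0,0]],[1,[0.77,0.23,0.05],[0,0,0]],[1,[0.77,0.23,0.05],[0,0,0]],[1,[0.77,0.23,0.05],[0,0,0]],[1,[0.39,0.08,0],[0,0,0]],[1,[0.39,0.08,0],[0,0,0]],[1,[0.39,0.08,0],[0,0,0]],[1,[0.39,0.08,0],[0,0,0]],[1,[0.39,0.08,0],[0,0,0]]]'; python3 -c "
from h import *
st()
p=viewer.camera('side'); save(p,'s2.png')
for c in (p,):
  for t in ['lever_axis','lever_end','nut_top','stud_top']:
    r=mark_of(t,c)
    if r: print(t,round(r[0]['conf'],2),np.round(w(c,r[0]['location']),4))
"
```

```text
clock: 6.12
position: [0.4708, 0.3773, 0.1062]
ee_rot: [-0.546, 0.449, 0.546, 0.449]
ft_force: [-1.1, 0.8, -0.8]
grip_width: 0.005
6.1167 [0.4708 0.3773 0.1062] [-0.5461  0.4492  0.5463  0.4489] [-1.1  0.8 -0.8] [-0.06  0.33  0.01] 0.004726196869452773 [-0.03  0.57 -0.95  1.63  0.49  1.2   0.68]
lever_axis 0.9 [0.4602 0.3757 0.045 ]
lever_end 0.68 [0.4986 0.3802 0.1254]
nut_top 0.5 [0.4722 0.3007 0.0926]
stud_top 0.97 [0.4728 0.3012 0.1042]
```

```bash
python3 -m crank '[[1,[0.43,0.09,-0.3],[0,0,0]],[1,[0.43,0.09,-0.3],[0,0,0]],[1,[0.43,0.09,-0.3],[0,0,0]],[1,[0.43,0.09,-0.3],[0,0,0]],[1,[0.41,0.08,-0.33],[0,0,0]],[1,[0.41,0.08,-0.33],[0,0,0]],[1,[0.41,0.08,-0.33],[0,0,0]],[1,[0.41,0.08,-0.33],[0,0,0]]]'; python3 -c "
from h import *
st()
p=viewer.camera('side'); save(p,'s3.png')
for c in (p,):
  for t in ['lever_axis','lever_end','nut_top','stud_top']:
    r=mark_of(t,c)
    if r: print(t,round(r[0]['conf'],2),np.round(w(c,r[0]['location']),4))
"
```

```text
clock: 7.03
position: [0.5027, 0.384, 0.0802]
ee_rot: [-0.546, 0.45, 0.547, 0.448]
ft_force: [-7.5, -2.3, 3.8]
grip_width: 0.0
7.0333 [0.5027 0.384  0.0802] [-0.5457  0.4501  0.547   0.4476] [-7.5 -2.3  3.8] [-0.48  1.75  0.03] 4.802788123162056e-06 [-0.07  0.65 -0.91  1.56  0.54  1.2   0.69]
lever_axis 0.97 [0.4625 0.3744 0.0453]
lever_end 0.72 [0.5363 0.3909 0.0843]
nut_top 0.45 [0.4723 0.2993 0.0937]
stud_top 0.8 [0.473  0.3023 0.1029]
```

```bash
python3 -m crank '[[1,[0.33,0.07,-0.36],[0,0,0]],[1,[0.33,0.07,-0.36],[0,0,0]],[1,[0.33,0.07,-0.36],[0,0,0]],[1,[0.12,0.02,-0.35],[0,0,0]],[1,[0.12,0.02,-0.35],[0,0,0]],[1,[0.12,0.02,-0.35],[0,0,0]],[1,[0.12,0.02,-0.35],[0,0,0]],[1,[0,0,-0.1],[0,0,0]],[1,[0,0,-0.1],[0,0,0]],[1,[0,0,0],[0,0,0]]]'; python3 -c "
from h import *
st()
p=viewer.camera('side'); save(p,'s4.png')
for c in (p,):
  for t in ['lever_axis','lever_end','nut_top','stud_top']:
    r=mark_of(t,c)
    if r: print(t,round(r[0]['conf'],2),np.round(w(c,r[0]['location']),4))
"
```

```text
clock: 8.12
position: [0.5183, 0.3876, 0.0554]
ee_rot: [-0.546, 0.449, 0.547, 0.449]
ft_force: [-8.8, -3.0, 13.0]
grip_width: 0.001
8.1167 [0.5183 0.3876 0.0554] [-0.5461  0.4491  0.5465  0.4488] [-8.8 -3.  13. ] [-0.71  1.69 -0.03] 0.0007062101397987216 [-0.09  0.7  -0.88  1.54  0.57  1.17  0.69]
lever_axis 0.78 [0.4612 0.3757 0.0426]
lever_end 0.63 [0.5458 0.3938 0.0476]
nut_top 0.53 [0.4747 0.3001 0.092 ]
stud_top 0.76 [0.4708 0.3022 0.1044]
```

```bash
python3 -m crank '[[1,[0,0,-0.15],[0,0,0]],[1,[0,0,-0.15],[0,0,0]],[1,[0,0,0],[0,0,0]]]'; python3 -c "
from h import *
st()"
```

```text
clock: 8.62
position: [0.5185, 0.3878, 0.0547]
ee_rot: [0.546, -0.449, -0.546, -0.449]
ft_force: [-14.5, -10.6, 32.5]
grip_width: 0.004
8.6167 [0.5185 0.3878 0.0547] [ 0.5464 -0.4489 -0.5461 -0.4491] [-14.5 -10.6  32.5] [-2.18  3.06 -0.06] 0.0036108624827796963 [-0.09  0.7  -0.88  1.54  0.57  1.17  0.69]
```

```bash
python3 -m crank '[[1,[0,0,1],[0,0,0]],[1,[0,0,3],[0,0,0]],[1,[0,0,4],[0,0,0]],[0,[0,0,4],[0,0,0]],[0,[-1.14,-2.2,0],[0,0,0.12]],[0,[-1.14,-2.2,0],[0,0,0.12]],[0,[-1.14,-2.2,0],[0,0,0.12]],[0,[-1.14,-2.2,0],[0,0,0.12]],[0,[0,0,0],[0,0,0]],[0,[0,0,0],[0,0,0]]]' 40; python3 -c "
from h import *
import cv2
st()
p=viewer.camera('side'); q=viewer.camera('wrist'); save(q,'w5.png')
for c in (p,q):
  for t in ['lever_axis','lever_end','nut_top','stud_top']:
    r=mark_of(t,c)
    if r: print(t,round(r[0]['conf'],2),np.round(w(c,r[0]['location']),4),np.round(px(c,w(c,r[0]['location']))))
np.save('w_K.npy',q['intrinsics']);np.save('w_T.npy',q['cam_to_world'])
cv2.imwrite('pics/m5.png',np.hstack([cv2.resize(p['frame'][180:290,230:340,::-1],(300,300)),cv2.resize(q['frame'][:,:,::-1],(400,300))]))
"
```

```text
clock: 9.45
position: [0.4744, 0.2973, 0.1714]
ee_rot: [0.637, -0.308, -0.636, -0.307]
ft_force: [-0.5, 0.5, -0.5]
grip_width: 0.98
9.45 [0.4744 0.2973 0.1714] [ 0.6372 -0.3076 -0.6362 -0.3075] [-0.5  0.5 -0.5] [ 0.02  0.04 -0.05] 0.9795700578966994 [ 0.25  0.45 -1.12  1.67  0.42  1.29  1.29]
lever_axis 0.72 [0.4634 0.3758 0.0442] [290. 241.]
lever_end 0.57 [0.5433 0.3931 0.0485] [259. 242.]
nut_top 0.58 [0.4721 0.2993 0.0946] [288. 209.]
stud_top 0.89 [0.4709 0.3015 0.1032] [289. 207.]
lever_axis 0.75 [0.4554 0.376  0.0434] [324. 214.]
lever_end 0.64 [0.5465 0.393  0.0524] [277. 294.]
nut_top 0.66 [0.4718 0.2961 0.0931] [248. 194.]
stud_top 0.82 [0.4707 0.303  0.1075] [256. 205.]
```

View pics/m5.png

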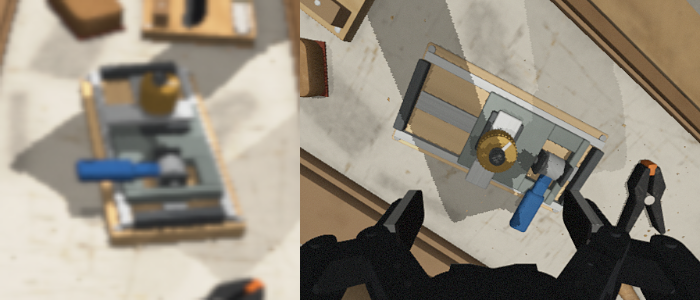

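```bash
python3 -c "
import cv2
f=cv2.imread('pics/w5.png'); cv2.imwrite('pics/w5c.png',cv2.resize(f[150:240,210:300],(720,600)[::-1] if 0 else (600,600),interpolation=cv2.INTER_CUBIC))"
```

```text
(no output)
```

View pics/w5c.png

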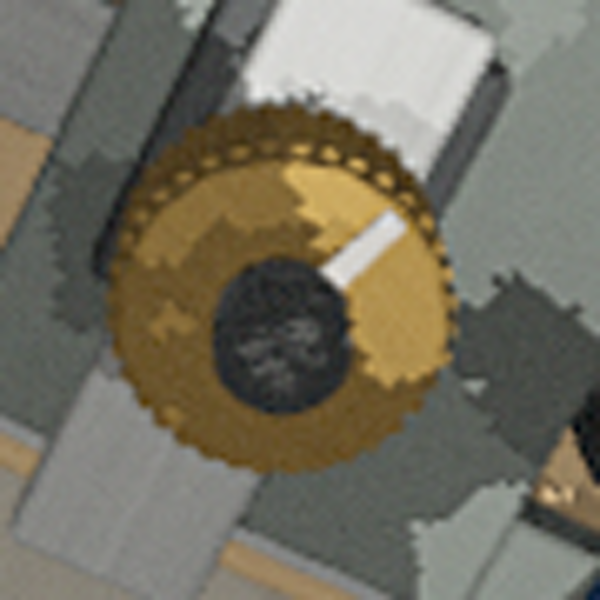

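Run:
```python
from h import *
K=np.load('w_K.npy');T=np.load('w_T.npy')
def unp(u,v,z):
    u=u*.15+210-.4; v=v*.15+150-.4
    d=np.linalg.inv(K)@np.array([u,v,1]); d=T[:3,:3]@(d*[1,-1,-1]); o=T[:3,3]; return o+d*(z-o[2])/d[2]
s=unp(283,335,.103);n=unp(282,310,.0938);m=unp(397,220,.0938);mi=unp(332,278,.0938);print(s,n,m)
for d in (m-n,m-s,m-mi): print(np.arctan2(d[1],d[0]), np.linalg.norm(d[:2]))
print([np.linalg.norm(unp(*a,.0938)-unp(*b,.0938)) for a,b in [((110,300),(455,310)),((282,155),(282,465))]])
```

```text
[0.47098792 0.29934768 0.103     ] [0.47113471 0.29949616 0.0938    ] [0.45474969 0.30294316 0.0938    ]
2.934241138368052 0.016743680638317472
2.9236873893192765 0.01663152114470027
3.000531266306316 0.009963140384594294
[np.float64(0.039350495550630464), np.float64(0.03733060853392203)]
```

```bash
python3 -m crank '[[0,[-0.29,0.22,-2],[0,0,0]],[0,[0,0,-3],[0,0,0]],[0,[0,0,-3],[0,0,0]],[0,[0,0,-2],[0,0,0]],[0,[0,0,-0.7],[0,0,0]],[0,[0,0,0],[0,0,0]]]' 30; python3 -m crank '[[0.45,[0,0,0],[0,0,0]],[0.45,[0,0,0],[0,0,0]],[0.45,[0,0,0],[0,0,0]],[1,[0,0,0],[0,0,0]],[1,[0,0,0],[0,0,0]],[1,[0,0,0],[0,0,0]],[1,[0,0,0],[0,0,0]],[1,[0,0,0],[0,0,0]]]' 30; python3 -c "
from h import *
st()"
```

```text
clock: 10.45
position: [0.4697, 0.3008, 0.063]
ee_rot: [-0.637, 0.307, 0.638, 0.306]
ft_force: [0.5, 0.8, 0.2]
grip_width: 1.002
clock: 11.12
position: [0.4718, 0.3009, 0.0657]
ee_rot: [0.638, -0.307, -0.636, -0.307]
ft_force: [-0.2, -3.5, 7.6]
grip_width: 0.448
11.1167 [0.4718 0.3009 0.0657] [ 0.6378 -0.3065 -0.6363 -0.307 ] [-0.2 -3.5  7.6] [-0.73  0.01  0.06] 0.4484540368834321 [ 0.17  0.57 -1.03  1.78  0.54  1.11  1.2 ]
```

```bash
python3 -m crank '[[1,[0,0,0.1],[0,0,0]],[1,[0,0,-0.007],[0,0,-0.12]],[1,[0,0,-0.007],[0,0,-0.12]],[1,[0,0,-0.007],[0,0,-0.12]],[1,[0,0,-0.007],[0,0,-0.12]],[1,[0,0,-0.007],[0,0,-0.12]],[1,[0,0,-0.007],[0,0,-0.12]],[1,[0,0,-0.007],[0,0,-0.12]],[1,[0,0,-0.007],[0,0,-0.12]],[1,[0,0,-0.007],[0,0,-0.12]],[1,[0,0,-0.007],[0,0,-0.12]],[1,[0,0,0],[0,0,0]]]'; python3 -c "
from h import *
st(); a=R.from_quat(telemetry.get_obs()['ee_rot']).as_matrix(); print(a[:,0],np.arctan2(a[1,2],a[0,2]))"
```

```text
clock: 12.12
position: [0.4716, 0.3017, 0.0653]
ee_rot: [-0.351, 0.613, 0.351, 0.615]
ft_force: [4.9, 2.2, -3.4]
grip_width: 0.446
12.1167 [0.4716 0.3017 0.0653] [-0.3508  0.613   0.3508  0.6149] [ 4.9  2.2 -3.4] [ 0.42 -1.   -0.01] 0.44639346751913306 [ 0.01  0.47 -0.8   1.78  0.38  1.05  0.11]
[ 0.00238555  0.00142475 -0.99999614] 1.0382995934891635
```

```bash
python3 -m crank '[[1,[0,0,-0.007],[0,0,-0.12]],[1,[0,0,-0.007],[0,0,-0.12]],[1,[0,0,-0.007],[0,0,-0.12]],[1,[0,0,-0.007],[0,0,-0.12]],[1,[0,0,-0.007],[0,0,-0.12]],[1,[0,0,-0.007],[0,0,-0.12]],[1,[0,0,-0.007],[0,0,-0.12]],[1,[0,0,-0.007],[0,0,-0.12]],[1,[0,0,-0.007],[0,0,-0.12]],[1,[0,0,-0.007],[0,0,-0.12]],[1,[0,0,0],[0,0,0]]]'; python3 -c "
from h import *
st(); a=R.from_quat(telemetry.get_obs()['ee_rot']).as_matrix(); print(a[:,0],np.arctan2(a[1,2],a[0,2]))"
```

```text
clock: 13.03
position: [0.4724, 0.302, 0.0647]
ee_rot: [0.058, 0.704, -0.056, 0.706]
ft_force: [8.7, 4.4, -7.1]
grip_width: 0.446
13.0333 [0.4724 0.302  0.0647] [ 0.0579  0.7035 -0.056   0.7061] [ 8.7  4.4 -7.1] [ 0.85 -1.9  -0.04] 0.44646728366021265 [-0.17  0.41 -0.58  1.79  0.26  1.01 -1.  ]
[ 0.00388892  0.00243144 -0.99998948] -0.16116921002132525
```

```bash
P='from h import *;st();a=R.from_quat(telemetry.get_obs()["ee_rot"]).as_matrix(); print(np.arctan2(a[1,2],a[0,2]))'; python3 -m crank '[[1,[0.08,0.04,-0.06],[0,0,0]],[1,[0,0,-0.003],[0,0,-0.04]],[1,[0,0,-0.003],[0,0,-0.04]],[1,[0,0,-0.003],[0,0,-0.04]],[1,[0,0,-0.003],[0,0,-0.04]],[1,[0,0,-0.003],[0,0,-0.04]],[1,[0,0,0],[0,0,0]]]'; python3 -c "$P"; python3 -m crank '[[1,[0,0,-0.003],[0,0,-0.04]],[1,[0,0,-0.003],[0,0,-0.04]],[1,[0,0,0],[0,0,0]]]'; python3 -c "$P";python3 -m crank '[[1,[0,0,-0.003],[0,0,-0.04]],[1,[0,0,-0.003],[0,0,-0.04]],[1,[0,0,0],[0,0,0]]]'; python3 -c "$P"
```

```text
clock: 13.62
position: [0.4726, 0.3021, 0.0642]
ee_rot: [0.126, 0.695, -0.124, 0.697]
ft_force: [5.6, 0.5, 1.4]
grip_width: 0.447
13.6167 [0.4726 0.3021 0.0642] [ 0.1257  0.6951 -0.1244  0.6968] [5.6 0.5 1.4] [ 0.08 -1.07 -0.07] 0.4468289447315779 [-0.19  0.4  -0.54  1.79  0.24  1.01 -1.19]
-0.3555227525230619
clock: 13.87
position: [0.4727, 0.302, 0.0642]
ee_rot: [0.153, 0.69, -0.152, 0.691]
ft_force: [4.8, -0.1, 2.9]
grip_width: 0.446
13.8667 [0.4727 0.302  0.0642] [ 0.1533  0.6896 -0.152   0.6913] [ 4.8 -0.1  2.9] [ 0.09 -1.07 -0.03] 0.44591169640554273 [-0.21  0.4  -0.53  1.79  0.23  1.01 -1.26]
-0.4351425008849557
clock: 14.12
position: [0.4727, 0.302, 0.0641]
ee_rot: [0.181, 0.683, -0.179, 0.685]
ft_force: [5.7, 1.2, 3.0]
grip_width: 0.446
14.1167 [0.4727 0.302  0.0641] [ 0.1808  0.6829 -0.1794  0.6846] [5.7 1.2 3. ] [ 0.08 -1.13 -0.07] 0.4464910774110958 [-0.22  0.4  -0.52  1.79  0.23  1.01 -1.34]
-0.5151084162799839
```

```bash
P='from h import *;st();a=R.from_quat(telemetry.get_obs()["ee_rot"]).as_matrix(); print(np.arctan2(a[1,2],a[0,2]))'; for i in 1 ; do python3 -m crank '[[1,[0,0,-0.003],[0,0,-0.04]],[1,[0,0,-0.003],[0,0,-0.04]],[1,[0,0,0],[0,0,0]]]'; python3 -c "$P"; python3 -m crank '[[1,[0,0,-0.003],[0,0,-0.04]],[1,[0,0,-0.003],[0,0,-0.04]],[1,[0,0,0],[0,0,0]]]'; python3 -c "$P"; done 2>&1 | grep -v -E "^(clock|pos|ee|ft|grip)"
```

```text
14.3667 [0.4727 0.302  0.0641] [ 0.2076  0.6752 -0.2063  0.6771] [5.4 0.3 3.1] [ 0.   -1.24  0.71] 0.4436318388243543 [-0.23  0.39 -0.5   1.79  0.22  1.01 -1.41]
-0.5939632605955911
14.6167 [0.473  0.3022 0.0641] [ 0.2345  0.6663 -0.2328  0.6685] [7.3 0.4 2.5] [ 0.09 -1.44  0.83] 0.4504883321510877 [-0.24  0.39 -0.49  1.8   0.21  1.   -1.49]
-0.6735391001945874
```

```bash
P='from h import *;o=telemetry.get_obs();a=R.from_quat(o["ee_rot"]).as_matrix(); print("YAW",np.arctan2(a[1,2],a[0,2]),np.round(o["torque"],2),np.round(o["ft_force"],1))'; (python3 -m crank '[[1,[0,0,0],[0,0,0.02]],[1,[0,0,0],[0,0,0]]]'; python3 -c "$P"; python3 -m crank '[[1,[0,0,0],[0,0,0.02]],[1,[0,0,0],[0,0,0]]]'; python3 -c "$P"; python3 -m crank '[[1,[0,0,0],[0,0,0.02]],[1,[0,0,0],[0,0,0]]]'; python3 -c "$P"; python3 -m crank '[[1,[0,0,0],[0,0,0.04]],[1,[0,0,0],[0,0,0]]]'; python3 -c "$P") | grep YAW
```

```text
YAW -0.6506303656550929 [ 0.19 -1.36  0.51] [6.8 1.7 3.5]
YAW -0.6312808868612428 [ 0.25 -1.36  0.12] [5.9 1.2 1.8]
YAW -0.6114458431467016 [ 0.3  -1.37  0.06] [5.4 1.1 2.3]
YAW -0.5702404433710556 [ 0.19 -1.14  0.05] [5.6 1.  3.2]
```

```bash
P='from h import *;st();o=telemetry.get_obs();a=R.from_quat(o["ee_rot"]).as_matrix(); print("YAW",np.arctan2(a[1,2],a[0,2]))'; python3 -m crank '[[1,[0.02,0,0.007],[0,0,0.115]],[1,[0.02,0,0.007],[0,0,0.115]],[1,[0,0,0.007],[0,0,0.115]],[1,[0,0,0.007],[0,0,0.115]],[1,[0,0,0.007],[0,0,0.115]],[1,[0,0,0.007],[0,0,0.115]],[1,[0,0,0.007],[0,0,0.115]],[1,[0,0,0.007],[0,0,0.115]],[1,[0,0,0.007],[0,0,0.115]],[1,[0,0,0.007],[0,0,0.115]],[1,[0,0,0.007],[0,0,0.115]],[1,[0,0,0],[0,0,0]]]'; python3 -c "$P"
```

```text
clock: 16.28
position: [0.4717, 0.3021, 0.0647]
ee_rot: [-0.242, 0.664, 0.243, 0.664]
ft_force: [-1.6, -1.3, 8.9]
grip_width: 0.444
16.2833 [0.4717 0.3021 0.0647] [-0.2425  0.664   0.2428  0.6644] [-1.6 -1.3  8.9] [-0.2   0.31 -0.02] 0.4436025872894388 [-0.04  0.45 -0.73  1.78  0.34  1.04 -0.2 ]
YAW 0.7005277223602137
```

```bash
P='from h import *;st();o=telemetry.get_obs();a=R.from_quat(o["ee_rot"]).as_matrix(); print("YAW",np.arctan2(a[1,2],a[0,2]))
import cv2
p=viewer.camera("wrist"); save(p,"w6.png"); q=viewer.camera("side"); t=viewer.camera("top"); cv2.imwrite("pics/m6.png",np.hstack([cv2.resize(p["frame"][:,:,::-1],(400,300)),cv2.resize(t["frame"][180:280,170:304,::-1],(400,300),interpolation=cv2.INTER_CUBIC)]))
np.save("w_K.npy",p["intrinsics"]);np.save("w_T.npy",p["cam_to_world"])
for c in (p,q,t):
  for n in ["slide_base","lever_axis","lever_end","nut_top","stud_top"]:
    r=mark_of(n,c)
    if r: print(n,round(r[0]["conf"],2),np.round(w(c,r[0]["location"]),4),np.round(px(c,w(c,r[0]["location"]))))
'; python3 -m crank '[[1,[0,0,0.03],[0,0,0.08]],[1,[0,0,0.03],[0,0,0.08]],[1,[0,0,0.02],[0,0,0.08]],[1,[0,0,0],[0,0,0]],[1,[0,0,0],[0,0,0]]]'; python3 -c "$P"
```

```text
clock: 16.7
position: [0.4715, 0.3019, 0.065]
ee_rot: [-0.317, 0.632, 0.317, 0.632]
ft_force: [-1.5, 0.4, 5.7]
grip_width: 0.442
16.7 [0.4715 0.3019 0.065 ] [-0.3168  0.632   0.3172  0.6321] [-1.5  0.4  5.7] [-0.03  0.3   0.02] 0.4424699159130866 [-0.01  0.46 -0.78  1.78  0.37  1.05  0.01]
YAW 0.929854257259268
slide_base 0.72 [ 0.4727  0.3085 -0.0032] [256. 197.]
lever_axis 0.59 [0.4565 0.3763 0.0418] [343. 130.]
lever_end 0.82 [0.5496 0.3924 0.054 ] [461. 250.]
nut_top 0.8 [0.4714 0.2965 0.0951] [239. 285.]
stud_top 0.97 [0.4707 0.2987 0.1043] [242. 295.]
slide_base 0.61 [ 0.4674  0.3072 -0.0025] [288. 238.]
lever_axis 0.58 [0.4585 0.3758 0.0429] [292. 242.]
lever_end 0.84 [0.5432 0.3987 0.0489] [259. 244.]
nut_top 0.57 [0.4748 0.2981 0.0956] [288. 208.]
stud_top 0.63 [ 0.4688  0.3047 -0.0021] [288. 237.]
slide_base 0.62 [ 0.475   0.3015 -0.0011] [244. 225.]
lever_axis 0.91 [0.4558 0.3718 0.0432] [217. 234.]
stud_top 0.92 [0.4705 0.2992 0.1033] [244. 222.]
```

View pics/m6.png

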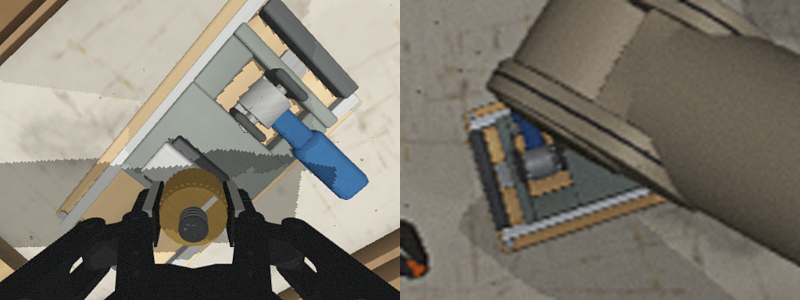

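```bash
python3 -c "
import cv2
f=cv2.imread('pics/w6.png'); cv2.imwrite('pics/w6c.png',cv2.resize(f[250:350,195:295],(600,600),interpolation=cv2.INTER_CUBIC))"
```

```text
(no output)
```

View pics/w6c.png

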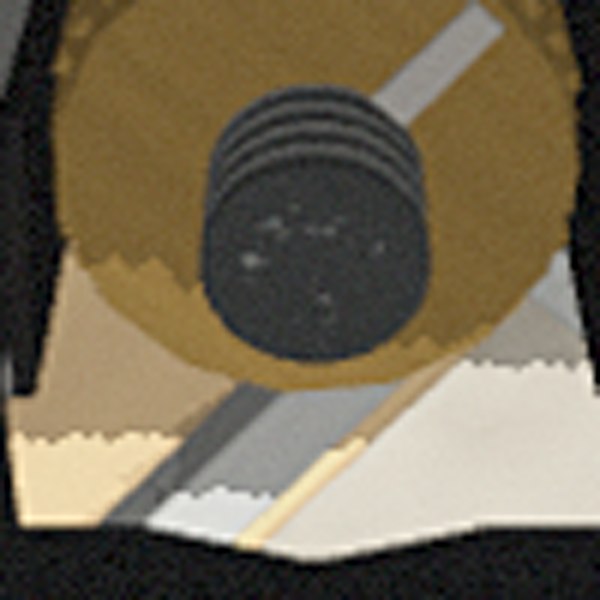

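Run:
```python
from h import *
K=np.load('w_K.npy');T=np.load('w_T.npy')
def unp(u,v,z):
    u=u/6+195-.4; v=v/6+250-.4
    d=np.linalg.inv(K)@np.array([u,v,1]); d=T[:3,:3]@(d*[1,-1,-1]); o=T[:3,3]; return o+d*(z-o[2])/d[2]
s=unp(317,258,.103);m=unp(489,17,.093);mi=unp(393,110,.093);print(s,m)
for d in (m-s,m-mi): print('mark rel base',np.arctan2(d[1],d[0])-.2,np.linalg.norm(d[:2]))
```

```text
[0.47203163 0.30061031 0.103     ] [0.46923956 0.31771807 0.093     ]
mark rel base 1.5325747920487194 0.017334105871860184
mark rel base 1.5704885984105628 0.009928804853901503
```

```bash
python3 -m crank '[[1,[0,0,0.03],[0,0,0.015]],[1,[0,0,0],[0,0,0]],[1,[0,0,0],[0,0,0]]]'; python3 -c "
from h import *
st(); print(manip.hand_in())"
```

```text
clock: 17.85
position: [0.4715, 0.3019, 0.065]
ee_rot: [-0.322, 0.63, 0.322, 0.63]
ft_force: [-1.1, 1.6, 4.6]
grip_width: 0.441
17.85 [0.4715 0.3019 0.065 ] [-0.3215  0.6297  0.3219  0.6297] [-1.1  1.6  4.6] [0.15 0.35 0.01] 0.44099625078243826 [-0.01  0.46 -0.78  1.78  0.37  1.05  0.02]
the job is handed in; nothing more can be done
None
```

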